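# Put the rinsed soap dish back together on the shower shelf

### The job

The soap dish has been rinsed and has to go back together on the suction shelf. Take the frosted cup out of the oblong recess and stand it upright in the round recess beside it; then build the dish up in the oblong recess, in this order: the drain tray seated flat on the bottom of the recess, the slatted grid fitted fully home on the tray with its skirt inside, and the bar of soap lying centred and square along the grid. Set each thing down rather than letting it fall, and leave the other toiletries where they are.

Things in the scene. Friction and masses are not known exactly. Their poses are not given: they have to be found in the camera images.
- shelf: Fixed pale grey suction shelf on a tiled upstand (front face x = 740 mm, top z = 155 mm). Slab 146 (x) x 370 (y) x 20 mm; origin at the centre of its underside, x to the wall, y along it. A back plate at x = 67 to 73 rises to z = 54. From -y to +y: white shaver dock (fixed, y = -179 to -105, up to z = 76), oblong recess (centre y = -17), round recess (centre y = +133). Its y and height vary.
- pocket (a point): Centre of the floor of the oblong recess: 118 (shelf x) x 72 mm (shelf y), upright sides, 12 mm deep below the shelf's top, rim chamfered 4 mm. Axes as the shelf.
- cup_seat (a point): Centre of the floor of the round recess: 80 mm across, 12 mm deep below the shelf's top, rim chamfered 4 mm. Axes as the shelf.
- cup: Frosted, slightly tapered cup, open at the top: 58 mm across at the foot, 65 mm at the rim, 80 mm high, wall 3 mm, 70 g. Origin at the centre of its foot, z up through the mouth. It starts upright on the floor of the oblong recess.
- drainer: Fixed grey draining rack. Origin under its middle, on the bench; x points uphill, y across. Board 142 mm long up the slope, 270 wide, rising at 25 degrees towards +x (roughly towards the robot), from z = 16 mm at x = -62 to z = 76 at x = +67, with a stop 12 mm high along the low edge. Tray and grid lie on it right way up, long side up the slope, about 130 mm apart, in either order.
- tray: White drain tray, an open-topped box with 3 mm walls and floor: 108 (x) x 62 (y) x 30 mm high, inside 102 x 56 mm, 90 g. Origin at the centre of its underside, x along its length, z through the open top. It starts on the slope, its z square to the board, 25 degrees from vertical.
- grid: White slatted grid, 70 g: slatted plate 108 (x) x 66 (y) x 10 mm thick; below it a skirt 92 x 46 x 8 mm goes inside the tray while the plate rests on the tray's rim. Origin at the centre of the skirt's underside (plate z = 8 to 18), x along its length. It starts on its skirt on the slope, z 25 degrees from vertical. Home on the tray its origin is 22 mm above the tray's.
- soap: Plain cream bar of soap with rounded edges: 90 (x) x 56 (y) x 28 mm high, 110 g (may vary), lying flat on the bench. Origin at the centre of its underside, x along its length.
- comb: Black comb lying on the bench, 185 (x) x 34 (y) x 5 mm; leave alone. Origin at the centre of its underside.
- aid_box: Closed white hinged plastic box for hearing aid parts, 74 (x) x 104 (y) x 38 mm, on the bench; leave alone. Origin at the centre of its underside.
- nail_brush: Wooden nail brush, bristles down, 95 (x) x 42 (y) x 34 mm, on the bench; leave alone. Origin at the centre of its underside.
- dispenser: Grey pump dispenser, 68 mm across, 171 mm high, on the bench; leave alone. Origin at the centre of its foot.
Not all that is in view belongs to the job. What is shaped like the soap but pink or yellow is not meant.

How it is judged:
On the way, in this order (a step that is already met when the one before it is completed fails the run):
1. the cup stands upright in the round recess (horizontal distance between cup and cup_seat below 0.014 m and z of cup in the frame of cup_seat between -0.003 and 0.003 m and angle between cup's own z axis and vertical below 0.09 rad), for 0.2 s.
2. the drain tray sits flat on the floor of the oblong recess (horizontal distance between tray and pocket below 0.008 m and z of tray in the frame of pocket between -0.003 and 0.003 m and angle between tray's own z axis and vertical below 0.09 rad and angle between the x axis of tray and the x axis of pocket, either way round below 0.12 rad), for 0.2 s.
3. the grid is fully home on the tray, its skirt inside (horizontal distance between grid and tray below 0.008 m and z of grid in the frame of tray between 0.02 and 0.0245 m and angle between grid's own z axis and vertical below 0.09 rad and angle between the x axis of grid and the x axis of tray, either way round below 0.12 rad), for 0.2 s.
4. the soap lies centred and square on the grid (horizontal distance between soap and grid below 0.012 m and z of soap in the frame of grid between 0.0165 and 0.0205 m and angle between soap's own z axis and vertical below 0.09 rad and angle between the x axis of soap and the x axis of grid, either way round below 0.16 rad), for 0.2 s.
At the end, for the whole second after the job is handed in: At rest: cup upright on the floor of the round recess; tray flat on the floor of the oblong recess (3 mm in height, 8 mm across, 7 deg); grid home on the tray (origin 20 to 24.5 mm above the tray's, within 8 mm, 7 deg); soap flat on the grid, within 12 mm of its centre and 9 deg of its line (all of step 1 and all of step 2 and all of step 3 and all of step 4 and linear speed of each of soap, grid, tray, cup below 0.01 m/s); the robot touches nothing.
It fails at once if the cup, tray, grid or soap is let fall (faster than 0.6 m/s and not held: a drop of about 20 mm) ((linear speed of cup above 0.6 m/s and contact force between the fingers and cup below 0.05 N) or (linear speed of tray above 0.6 m/s and contact force between the fingers and tray below 0.05 N) or (linear speed of grid above 0.6 m/s and contact force between the fingers and grid below 0.05 N) or (linear speed of soap above 0.6 m/s and contact force between the fingers and soap below 0.05 N)).
It fails at once if one of the other toiletries is shifted by more than 30 mm or tipped over (distance of any of comb, aid_box, nail_brush, dispenser from where it was at the start of the episode above 0.03 m or angle between dispenser's own z axis and vertical above 0.5 rad).
It also fails if it takes over 72 s, if anything falls off the work surface, if the arm or the gripper's body presses on something with over 40 N, if the wrist force passes 120 N, or if a joint passes its speed limit or range.

### The arm

A 6-joint arm with a two-finger parallel gripper is mounted at the origin on the work surface. World frame = base frame: x ahead of the robot, y to its left, z up, the work surface at z = 0. Lengths are in m, angles in rad, forces in N, time in s.
With the tool pointing down it reaches from about 0.375 to 0.9 m from the base axis. Payload 3.1 kg.
Tool frame: the origin (TCP) lies at the very end of the fingers, on their centre line; the grasp point (between the pads) lies 19 mm behind it (ctrl.tcp_to_grasp is the distance from the TCP to the grasp point, in m); z points along the fingers, y is the line along which they close (so a half turn about z gives the same grasp; the last joint's range is limited). The gripper opens to 87 mm and grips with 3 to 60 N. Pads are 19 mm wide; open, the fingers measure 117 mm over their backs; the gripper's body (75 mm by 190 mm) begins 51 mm behind the grasp point.
Start: joints at [-1.48, 0.527, 1.433, -0, 1.181, -0.178], TCP at [0.166, -0.603, 0.197] pointing down, gripper open.
Joint ranges: [-3.08, 3.08], [-0.75, 2.2], [0.22, 2.44], [-1.43, 4.57], [0, 2.65], [-2.85, 2.85]. Speed limits (rad/s): [2.79, 2.79, 3.14, 3.14, 3.14, 3.14].

### API

Orientations are given as a unit quaternion [w, x, y, z].
In Python, from workcell import ctrl gives the robot as it stands.
- The arm moves only by the tool apply_moves, never from a script. Its argument "motion" is text: rows parted by semicolons, each of 7 numbers parted by spaces: the shift along the tool's x, y, z in mm, then the turn, a rotation vector about the tool's x, y, z in rad, then the finger opening in mm, from 0 to 87. In form: x y z rx ry rz hand; .... A call has 1 to 20 rows; each row is the pose to reach, as a shift and turn from the pose commanded when the call began, along the tool's axes at that moment; what a row does not reach only later rows make up. A row lasts 1/10 s, in which the tool goes at most 50 mm and 8.59 degrees, less where a joint would pass 70% of its speed; a pose out of reach is approached as far as the arm can. A call with a gripper value outside its range is refused whole. The fingers move at their own pace and stop on an object; "squeeze" is the grip in N (left out, the last holds). Time passes only in rows, so rows that repeat a pose let the fingers close. It gives the time, the measured TCP pose, the force, the opening and the grip force at its end, in the units of the state.
- ctrl.get_obs(): the state, without advancing time (a new reading comes with each control period).
- ctrl.read_camera(name): name is "scene" or "top" or "wrist"; returns a dict with "image" (400x640x3 uint8, blue, green, red), "depth" (400x640 float32, m along the optical axis (not along the pixel's ray), 0 where there is no reading), "fovy" (degrees; the focal length in pixels is half the picture's height over the tangent of half this angle, whatever the lens; pixels are square), "cx", "cy" (the principal point, pixels), "k1" (the pictures are not rectified: a ray, as slopes to the right and down, at radius r is drawn at 1 + k1 r^2 times it, then the intrinsics apply), "world_from_camera" (4x4, takes a point from camera to world coordinates). Camera axes: x right, y down, z forward; pixel columns grow to the right and rows downward; lengths in m; the calibration is good to about 2 mm. A picture is of the moment at which its call begins.
- ctrl.close_job(): hands the job in; it is judged then, once.
Trained networks look in a picture, given as the dict that the camera call returned (one of the last four; its "shot" number tells which), for a name from the list of things; names that differ only in an ending like _2 or _b are one class to them, and where a whole thing is asked for, a point or a joint stands for the part that bears it (a point fixed in the world has none). Each returns a list of dicts, best first, with "p" (0 to 1); they miss things now and then, are a little off and sometimes report something else, mostly with a low value. They report only what shows in the picture. A call takes as long as a camera call. They do not tell look-alikes from the thing itself.
- ctrl.cut_out(picture, thing): "pixels" (400x640 bool, what is visible of it) and "extent" ([centre column, centre row, width, height] in pixels, round what is visible of it).
The state is a dict: "clock": time; "q": joint angles; "joint_velocities": joint speeds; "joint_torque": joint torques, N m; "tcp_pos": TCP position; "tcp_rot": TCP orientation; "ft_force": force on the tool from outside, world axes, zero at the start; "ft_torque": the same for the moment, N m; "grip_width": opening from 0.0 (shut) to 1.0 (fully open); "gripper_force": force on a finger pad.
Only numpy, scipy, OpenCV 4.12 (cv2) and the standard library are available. Lean on these libraries where they do the work, as an engineer would, in place of code of your own. Each camera call takes 0.05 s, during which the arm holds its last target. There are 200 camera calls.

## Working session

There is one attempt and no reset: what is moved stays moved. The work goes in short steps, Python scripts to look and compute and a tool call to move; the robot and the scene stay as the last step left them, time stands still between calls to the robot, and variables do not carry over. Pictures are saved under pics/ and viewed, at most 10 in all, crops included, and the job is handed in when it is done.

Besides the shell and the picture viewer there is one more tool, called as name(argument=value, ...), one argument or row to a line, values as JSON. apply_moves: Moves the arm, as the interface text tells. Its arguments: {"type":"object","properties":{"motion":{"type":"string"},"squeeze":{"type":"number"}},"required":["motion"]}

```bash
ls; mkdir -p pics
cat > h.py <<'E'
import numpy as np, cv2
from workcell import ctrl
from scipy.spatial.transform import Rotation as R
def f(p): return 200/np.tan(np.radians(p["fovy"])/2)
def pts(p, mask=None):
    """world points (N,3) of pixels in mask using depth"""
    if mask is None: mask=np.ones(p["depth"].shape,bool)
    v,u=np.nonzero(mask&(p["depth"]>0)); d=p["depth"][v,u]
    F=f(p); K=np.array([[F,0,p["cx"]],[0,F,p["cy"]],[0,0,1]])
    n=cv2.undistortPoints(np.stack([u,v],1).astype(np.float64)[:,None],K,np.array([p["k1"],0,0,0,0.]))[:,0]
    c=np.c_[n[:,0]*d,n[:,1]*d,d,np.ones(len(d))]
    return (p["world_from_camera"]@c.T).T[:,:3], np.stack([u,v],1)
def quat(o): q=o["tcp_rot"]; return R.from_quat([q[1],q[2],q[3],q[0]])
E
python3 - <<'E'
from h import *
o=ctrl.get_obs(); print(o["tcp_pos"],o["tcp_rot"],o["clock"])
ims=[]
for n in ["scene","top"]:
    p=ctrl.read_camera(n); cv2.imwrite(f"pics/{n}0.png",p["image"])
    print(n,p["fovy"],p["k1"],p["world_from_camera"].round(3).tolist())
    for t in ["cup","tray","grid","soap","shelf","comb","aid_box","nail_brush","dispenser","drainer"]:
        for r in ctrl.cut_out(p,t)[:4]:
            P,_=pts(p,r["pixels"]); 
            if len(P): print(t,round(r["p"],2),np.round(r["extent"]),np.round(np.median(P,0),3),np.round(np.percentile(P,2,axis=0),3),np.round(np.percentile(P,98,axis=0),3))
E
```

```text
pics
[ 0.16593082 -0.60175086  0.19566872] [-1.08002416e-03  9.90983498e-01  1.33979618e-01  3.68584942e-05] 0.0
scene 55.286946445837096 0.014840283803689739 [[0.191, 0.7, -0.688, 1.256], [0.981, -0.149, 0.12, -0.199], [-0.019, -0.699, -0.715, 0.931], [0.0, 0.0, 0.0, 1.0]]
cup 0.77 [282. 255.  34.  36.] [ 0.674 -0.215  0.137] [ 0.647 -0.244  0.094] [ 0.708 -0.186  0.166]
tray 0.81 [470. 196.  36.  42.] [0.511 0.394 0.051] [0.463 0.346 0.024] [0.567 0.428 0.087]
grid 0.83 [442. 211.  32.  40.] [0.554 0.275 0.053] [0.505 0.234 0.026] [0.603 0.313 0.079]
soap 0.94 [256. 224.  25.  25.] [ 0.471 -0.29   0.028] [ 0.422 -0.318  0.009] [ 0.504 -0.261  0.032]
soap 0.92 [217. 206.  29.  22.] [ 0.372 -0.405  0.027] [ 0.325 -0.446  0.002] [ 0.409 -0.364  0.032]
soap 0.92 [205. 185.  25.  21.] [ 0.245 -0.447  0.027] [ 0.196 -0.487  0.006] [ 0.281 -0.41   0.032]
soap 0.62 [257. 189.  24.  23.] [ 0.313 -0.268  0.028] [ 0.26  -0.298  0.005] [ 0.345 -0.238  0.033]
shelf 0.66 [290. 254. 144.  61.] [ 0.652 -0.174  0.097] [ 0.591 -0.375  0.082] [ 0.71  -0.018  0.151]
shelf 0.22 [313. 215.  11.  37.] [ 
[... 1742 characters left out ...]
341. 207.  17.  61.] [ 0.451 -0.109  0.004] [ 0.366 -0.132 -0.006] [ 0.543 -0.086  0.012]
aid_box 0.63 [314. 191.  34.  23.] [ 0.496 -0.025  0.037] [ 0.459 -0.073  0.027] [0.534 0.023 0.044]
nail_brush 0.61 [437. 149.  13.  31.] [ 0.655 -0.42   0.033] [ 0.611 -0.442  0.021] [ 0.698 -0.401  0.04 ]
dispenser 0.77 [462. 178.  26.  27.] [ 0.537 -0.475  0.11 ] [ 0.512 -0.515  0.003] [ 0.575 -0.453  0.174]
dispenser 0.55 [340. 206.  17.  60.] [ 0.455 -0.108  0.004] [ 0.366 -0.132 -0.005] [ 0.543 -0.086  0.012]
dispenser 0.26 [220. 171.  23.  32.] [0.55  0.275 0.055] [0.499 0.238 0.028] [0.601 0.315 0.08 ]
drainer 0.7 [206. 183.  86.  65.] [0.498 0.32  0.055] [0.42  0.188 0.008] [0.612 0.456 0.078]
```

Run:
```python
import cv2
a=cv2.imread("pics/scene0.png")[150:310,170:510]; cv2.imwrite("pics/s1.png",cv2.resize(a,None,fx=2.35,fy=2.35,interpolation=2))
a=cv2.imread("pics/top0.png")[100:280,160:490]; cv2.imwrite("pics/t1.png",cv2.resize(a,None,fx=2.4,fy=2.4,interpolation=2))
```

```text
(no output)
```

View pics/s1.png

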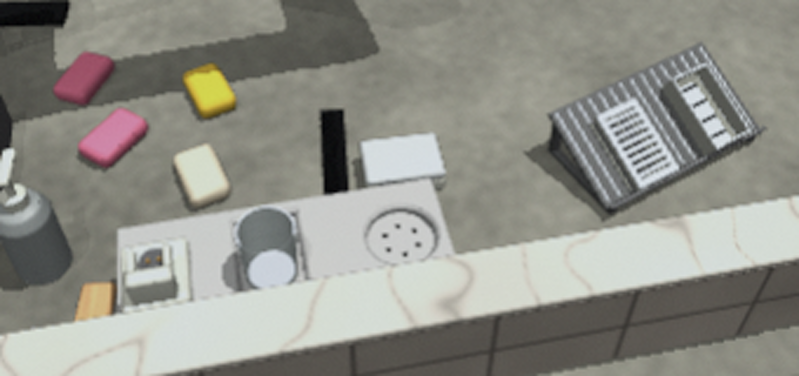

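View pics/t1.png

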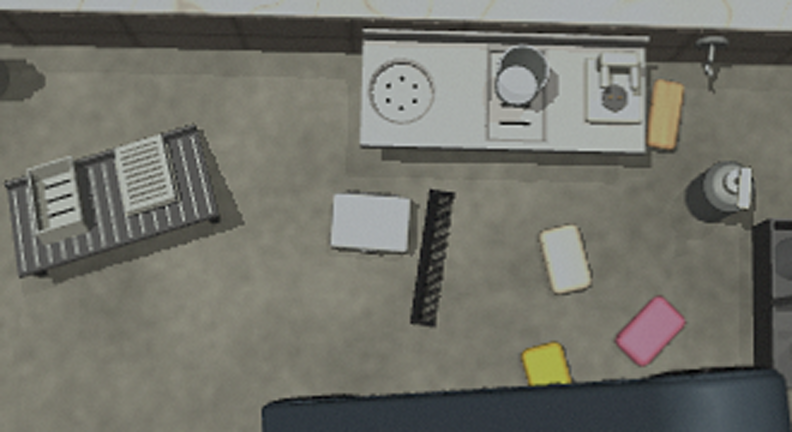

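The scene shows the soap candidates: cream (256,224), pink (217,206), dark pink (205,185) and yellow (257,189). I choose the cream one. The cup is in the oblong recess (282,255), the round recess is at about (341,251), the grid at (442,211) and the tray at (470,196). I'll move the wrist camera over the shelf for a close look.

```bash
cat >> h.py <<'E'
def rel(*targets):
    """targets: (x,y,z,yaw_deg,tilt_deg): tool x along yaw, tool z down, then tilted about tool y; prints shift mm / rotvec / rows"""
    o=ctrl.get_obs(); R0=quat(o); p0=np.array(o["tcp_pos"])
    for t in targets:
        x,y,z,yaw,tilt=t
        Rt=R.from_euler("z",yaw,degrees=True)*R.from_euler("x",180,degrees=True)*R.from_euler("y",tilt,degrees=True)
        d=R0.inv().apply(np.array([x,y,z])-p0)*1000; r=(R0.inv()*Rt).as_rotvec()
        print(d.round(1),r.round(4),"rows",max(np.linalg.norm(d)/50,np.degrees(np.linalg.norm(r))/8.59).round(1))
E
python3 -c "
from h import *
rel((.58,-.15,.42,0,0))"
```

```text
[ 519.3 -326.4 -223.3] [0.     0.     0.2688] rows 13.1
```

apply_moves(
  motion="519 -326 -223 0 0 0.269 87;519 -326 -223 0 0 0.269 87;519 -326 -223 0 0 0.269 87;519 -326 -223 0 0 0.269 87;519 -326 -223 0 0 0.269 87;519 -326 -223 0 0 0.269 87;519 -326 -223 0 0 0.269 87;519 -326 -223 0 0 0.269 87;519 -326 -223 0 0 0.269 87;519 -326 -223 0 0 0.269 87;519 -326 -223 0 0 0.269 87;519 -326 -223 0 0 0.269 87;519 -326 -223 0 0 0.269 87;519 -326 -223 0 0 0.269 87;519 -326 -223 0 0 0.269 87;519 -326 -223 0 0 0.269 87;519 -326 -223 0 0 0.269 87",
)

```text
clock: 2.8
tcp_pos: [0.5786, -0.1515, 0.4189]
tcp_rot: [-0.0, 1.0, -0.001, -0.001]
ft_force: [-0.8, -0.1, 0.0]
grip_width: 0.998
gripper_force: 0.0
```

Run:
```python
from h import *
o=ctrl.get_obs(); print(o["tcp_pos"],o["tcp_rot"],o["clock"],o["q"])
p=ctrl.read_camera("wrist"); cv2.imwrite("pics/w1.png",p["image"]); np.save("w1.npy",p,allow_pickle=True)
print(p["fovy"],p["world_from_camera"].round(3).tolist())
for t in ["cup","shelf","soap","pocket","aid_box"]:
    for r in ctrl.cut_out(p,t)[:3]:
        P,_=pts(p,r["pixels"]); 
        if len(P): print(t,round(r["p"],2),np.round(r["extent"]),np.round(np.median(P,0),3),np.round(np.percentile(P,2,axis=0),3),np.round(np.percentile(P,98,axis=0),3))
P,_=pts(p); m=(P[:,0]>.58)&(P[:,0]<.74)&(P[:,1]>-.4)&(P[:,1]<0.02)
h,e=np.histogram(P[m,2],np.arange(0.05,.2,.003)); print([(round(a,3),int(b)) for a,b in zip(e,h) if b>200])
```

```text
[ 0.5786057  -0.15150962  0.41888626] [-2.18841440e-04  9.99998873e-01 -1.15232700e-03 -9.37456754e-04] 2.8 [-4.42540115e-01  3.26335837e-01  1.16067581e+00 -4.06709112e-04
  1.65646319e+00  1.13052645e+00]
71.52274085445511 [[-0.002, -0.957, -0.289, 0.658], [-1.0, 0.002, 0.0, -0.152], [0.0, 0.289, -0.957, 0.607], [0.0, 0.0, 0.0, 1.0]]
cup 0.66 [368. 107.  42.  46.] [ 0.678 -0.221  0.099] [ 0.647 -0.243  0.087] [ 0.704 -0.184  0.164]
shelf 0.9 [356. 113. 232.  90.] [ 0.668 -0.182  0.095] [ 0.594 -0.367  0.082] [ 0.732 -0.019  0.15 ]
soap 0.82 [438. 245.  36.  28.] [ 0.378 -0.41   0.027] [ 0.349 -0.444  0.013] [ 0.407 -0.378  0.03 ]
soap 0.61 [385. 210.  33.  45.] [ 0.463 -0.287  0.027] [ 0.417 -0.317  0.002] [ 0.502 -0.257  0.03 ]
soap 0.53 [372. 261.  24.  11.] [ 0.334 -0.26   0.025] [ 0.322 -0.286 -0.001] [ 0.345 -0.233  0.03 ]
pocket 0.97 [355. 113. 232.  92.] [ 0.668 -0.183  0.095] [ 0.592 -0.367  0.082] [ 0.732 -0.019  0.15 ]
aid_box 0.88 [267. 194.  52.  38.] [ 0.503 -0.029  0.037] [ 0.463 -0.078  0.012] [0.537 0.022 0.039]
[(np.float64(0.08), 1072), (np.float64(0.083), 1933), (np.float64(0.086), 557), (np.float64(0.089), 442), (np.float64(0.092), 3729), (np.float64(0.095), 6650), (np.float64(0.098), 247), (np.float64(0.101), 211), (np.float64(0.107), 374), (np.float64(0.11), 1188), (np.float64(0.113), 441), (np.float64(0.116), 210), (np.float64(0.122), 207), (np.float64(0.125), 430), (np.float64(0.128), 767), (np.float64(0.146), 275), (np.float64(0.149), 567), (np.float64(0.161), 235)]
```

View pics/w1.png

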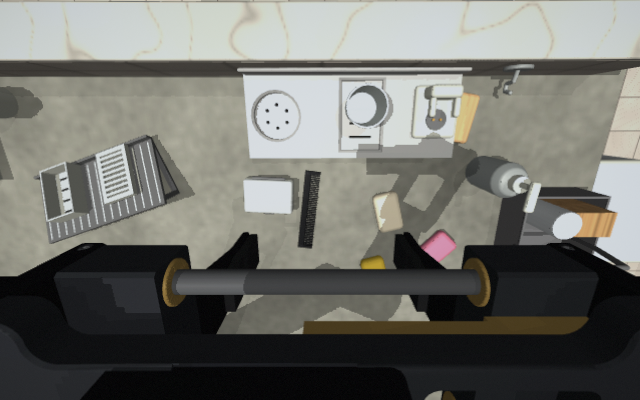

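The wrist view shows the round recess at (276,115), the cup rim at (366,104), the cream soap at (387,211), grid at (115,172) and tray at (65,190). There is a second cup in the rack at (565,225), which isn't ours. I'll fit exact positions from the depth.

```bash
cat >> h.py <<'E'
def shelf(p):
    P,_=pts(p); s=P[(P[:,0]>.57)&(P[:,0]<.732)&(P[:,1]>-.45)&(P[:,1]<.05)]
    top=np.median(s[(s[:,2]>.088)&(s[:,2]<.102),2]); fl=np.median(s[(s[:,2]>.076)&(s[:,2]<.087),2])
    t=s[abs(s[:,2]-top)<.003]
    for lo,hi in [(.61,.615),(.715,.728)]:
        b=t[(t[:,0]>lo)&(t[:,0]<hi),1]
        print("y edges",lo,np.round([b.min(),b.max()],4))
    b=t[(t[:,1]>-.15)&(t[:,1]<-.11)]; print("x front",b[:,0].min().round(4))
    f_=s[abs(s[:,2]-fl)<.003]
    print("top",top.round(4),"floor",fl.round(4))
    a=f_[(f_[:,1]<-.14)&(f_[:,0]>.61)]; c=f_[(f_[:,1]>-.12)&(f_[:,0]>.61)]
    for n,q in (("pocket",a),("round",c)):
        if len(q)>50: print(n,len(q),np.percentile(q,1,axis=0).round(4),np.percentile(q,99,axis=0).round(4))
    return s,top
def circ(q):
    (c,r)=cv2.minEnclosingCircle(np.float32(q[:,:2]*1000)); return np.round(c,1),round(r,1)
E
python3 - <<'E'
from h import *
p=np.load("w1.npy",allow_pickle=True).item()
s,top=shelf(p)
for n in ["w","top"]:
    q=p if n=="w" else ctrl.read_camera(n)
    P,_=pts(q)
    c=P[(abs(P[:,0]-.675)<.05)&(abs(P[:,1]+.212)<.045)&(P[:,2]>.157)&(P[:,2]<.17)]
    print(n,"cup rim",circ(c),np.percentile(c[:,2],[5,50,95]).round(4),c[:,:2].min(0),c[:,:2].max(0))
    if n=="top": shelf(q)
E
```

```text
y edges 0.61 [-0.3801 -0.0113]
y edges 0.715 [-0.3821 -0.0114]
x front 0.5903
top 0.0953 floor 0.0834
pocket 1254 [ 0.6108 -0.2487  0.0814] [ 0.7203 -0.1778  0.086 ]
round 1605 [ 0.624  -0.0997  0.0812] [ 0.6994 -0.0253  0.0856]
w cup rim (array([ 675.9, -213.7]), 32.3) [0.1583 0.1631 0.1645] [ 0.6438898  -0.24600678] [ 0.70821202 -0.18230017]
top cup rim (array([ 671. , -213.9]), 31.2) [0.1593 0.1618 0.1645] [ 0.65500579 -0.24069228] [ 0.68701821 -0.18671181]
y edges 0.61 [-0.3788 -0.0105]
y edges 0.715 [-0.3766 -0.0104]
x front 0.6264
top 0.0951 floor 0.083
pocket 124 [ 0.6111 -0.249   0.0802] [ 0.6791 -0.179   0.086 ]
```

```bash
python3 -c "
from h import *
rel((.676,-.2138,.22,0,0),(.676,-.2138,.124,0,0),(.676,-.2138,.19,0,0),(.6655,-.0627,.19,0,0),(.6655,-.0627,.125,0,0))"
```

```text
[ 96.5  62.8 199.6] [-0.      0.0001 -0.0011] rows 4.6
[ 96.5  62.8 295.6] [-0.      0.0001 -0.0011] rows 6.3
[ 96.5  62.8 229.6] [-0.      0.0001 -0.0011] rows 5.1
[ 85.9 -88.3 229.6] [-0.      0.0001 -0.0011] rows 5.2
[ 85.9 -88.3 294.6] [-0.      0.0001 -0.0011] rows 6.4
```

apply_moves(
  motion="96 63 200 0 0 0 87;96 63 200 0 0 0 87;96 63 200 0 0 0 87;96 63 200 0 0 0 87;96 63 200 0 0 0 87;96 63 200 0 0 0 87;96 63 250 0 0 0 87;96 63 280 0 0 0 87;96 63 296 0 0 0 87;96 63 296 0 0 0 87;96 63 296 0 0 0 55;96 63 296 0 0 0 55;96 63 296 0 0 0 55;96 63 296 0 0 0 55;96 63 296 0 0 0 55",
  squeeze=12,
)

```text
clock: 4.65
tcp_pos: [0.6768, -0.2139, 0.1256]
tcp_rot: [0.001, 1.0, -0.0, 0.001]
ft_force: [-0.7, -0.1, 6.3]
grip_width: 0.748
gripper_force: 12.0
```

apply_moves(
  motion="0 0 -20 0 0 0 55;0 0 -60 0 0 0 55;0 0 -66 0 0 0 55;-5 -50 -66 0 0 0 55;-9 -100 -66 0 0 0 55;-11 -140 -66 0 0 0 55;-11 -151 -66 0 0 0 55;-11 -151 -66 0 0 0 55;-11 -151 -40 0 0 0 55;-11 -151 -15 0 0 0 55;-11 -151 -6 0 0 0 55;-11 -151 -3 0 0 0 55;-11 -151 -1 0 0 0 55;-11 -151 0 0 0 0 55;-11 -151 0 0 0 0 55",
)

```text
clock: 6.15
tcp_pos: [0.6658, -0.0638, 0.1264]
tcp_rot: [0.001, 1.0, -0.0, 0.001]
ft_force: [-2.2, 1.2, 5.8]
grip_width: 0.753
gripper_force: 12.0
```

Run:
```python
from h import *
p=ctrl.read_camera("wrist"); cv2.imwrite("pics/w2.png",p["image"])
o=ctrl.get_obs(); print(o["tcp_pos"],o["ft_force"],o["gripper_force"])
P,_=pts(p)
c=P[(abs(P[:,0]-.6655)<.05)&(abs(P[:,1]+.0627)<.04)&(P[:,2]>.15)&(P[:,2]<.18)]
if len(c)>20: print(circ(c),np.percentile(c[:,2],[5,50,95]))
shelf(p)
```

```text
[ 0.6658834  -0.06382845  0.12649376] [-2.98864952 -0.19597277  5.27067267] 12.00032251704215
(array([672.8, -62.7]), 40.2) [0.1522742  0.1632927  0.17664799]
y edges 0.61 [-0.3426 -0.3339]
y edges 0.715 [-0.31   -0.0111]
x front 0.5892
top 0.0952 floor 0.0835
pocket 7790 [ 0.6353 -0.2501  0.0819] [ 0.7198 -0.1819  0.0857]
round 1458 [ 0.6576 -0.1024  0.0818] [ 0.6993 -0.0239  0.0856]
```

apply_moves(
  motion="0 0 0 0 0 0 87;0 0 0 0 0 0 87;0 0 0 0 0 0 87;0 0 -10 0 0 0 87;0 0 -60 0 0 0 87;0 0 -110 0 0 0 87;-50 0 -150 0 0 0 87;-50 0 -200 0 0 0 87",
)

```text
clock: 7.0
tcp_pos: [0.6095, -0.0608, 0.312]
tcp_rot: [-0.002, 1.0, -0.0, -0.007]
ft_force: [0.2, 0.0, 0.3]
grip_width: 0.996
gripper_force: 0.0
```

Run:
```python
from h import *
p=ctrl.read_camera("wrist")
P,_=pts(p)
c=P[(abs(P[:,0]-.6655)<.05)&(abs(P[:,1]+.0627)<.04)&(P[:,2]>.158)&(P[:,2]<.168)]
print(circ(c),np.percentile(c[:,2],[5,50,95]))
shelf(p)
rel((.45,.32,.36,19,0))
print(ctrl.get_obs()["clock"])
```

```text
(array([662. , -63.8]), 32.3) [0.15944854 0.16300082 0.16437874]
y edges 0.61 [-0.3808 -0.0121]
y edges 0.715 [-0.3822 -0.0117]
x front 0.5895
top 0.0953 floor 0.0835
pocket 3873 [ 0.6106 -0.2495  0.0816] [ 0.7203 -0.1802  0.0857]
round 301 [ 0.655  -0.101   0.0812] [ 0.7006 -0.0241  0.0864]
[-165.7 -382.4  -38.5] [ 0.0045 -0.0085 -0.3316] rows 8.4
7.05
```

apply_moves(
  motion="-166 -382 -38 0 0 -0.332 87;-166 -382 -38 0 0 -0.332 87;-166 -382 -38 0 0 -0.332 87;-166 -382 -38 0 0 -0.332 87;-166 -382 -38 0 0 -0.332 87;-166 -382 -38 0 0 -0.332 87;-166 -382 -38 0 0 -0.332 87;-166 -382 -38 0 0 -0.332 87;-166 -382 -38 0 0 -0.332 87;-166 -382 -38 0 0 -0.332 87;-166 -382 -38 0 0 -0.332 87;-166 -382 -38 0 0 -0.332 87",
)

```text
clock: 8.25
tcp_pos: [0.4513, 0.3186, 0.3521]
tcp_rot: [0.0, 0.986, 0.164, 0.0]
ft_force: [-0.7, -0.4, 0.1]
grip_width: 1.001
gripper_force: 0.0
```

Run:
```python
from h import *
p=ctrl.read_camera("wrist"); cv2.imwrite("pics/w3.png",p["image"]); 
for t in ["tray","grid","drainer"]:
    for r in ctrl.cut_out(p,t)[:2]:
        P,_=pts(p,r["pixels"]); print(t,round(r["p"],2),np.round(r["extent"]),np.round(np.median(P,0),3))
        p[t]=p.get(t,r["pixels"])
np.save("w3.npy",p,allow_pickle=True); print(ctrl.get_obs()["tcp_pos"])
```

```text
tray 0.91 [298. 117.  41.  70.] [0.514 0.39  0.044]
grid 0.93 [371. 120.  41.  64.] [0.552 0.274 0.053]
drainer 0.76 [335. 130. 159.  88.] [0.504 0.32  0.053]
[0.45128064 0.31859933 0.35194137]
```

View pics/w3.png

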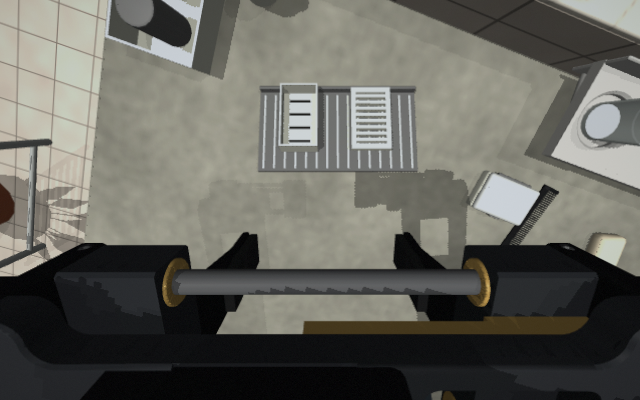

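The tray (298,117) and grid (371,120) lie on the rack, aligned with the board. I'll fit both in the board plane.

```bash
cat > fit.py <<'E'
from h import *
def fit(p):
    P,_=pts(p); s=P[(abs(P[:,0]-.52)<.13)&(abs(P[:,1]-.325)<.16)&(P[:,2]<.13)]
    psi=None
    # board plane: RANSAC
    rng=np.random.default_rng(0); best=0; t=s[s[:,2]>.012]
    for _ in range(600):
        a=t[rng.choice(len(t),3,False)]; n=np.cross(a[1]-a[0],a[2]-a[0]); n/=np.linalg.norm(n)+1e-12; n*=np.sign(n[2])
        if not .87<n[2]<.94: continue
        k=(abs((t-a[0])@n)<.0015).sum()
        if k>best: best,n0,a0=k,n,a[0]
    q=t[abs((t-a0)@n0)<.002]; c=q.mean(0); n=np.linalg.svd(q-c)[2][2]; n*=np.sign(n[2])
    d=np.array([n[0],n[1],0]); d/=np.linalg.norm(d)  # downhill heading = away from robot
    yaw=np.degrees(np.arctan2(d[1],d[0])); u=np.cross(np.cross(n,d),n)  # down slope unit
    u/=np.linalg.norm(u); v=np.cross(n,u)
    print("plane",best,"tilt",np.degrees(np.arccos(n[2])).round(2),"yaw downhill",yaw.round(2),"z@c",c.round(4))
    h=(s-c)@n; W=np.c_[(s-c)@u,(s-c)@v,h]
    # board edge along slope: width extents
    b=W[abs(h)<.003]; print("board u",np.percentile(b[:,0],[.5,99.5]).round(4),"v",np.percentile(b[:,1],[.5,99.5]).round(4))
    for nme,m in (("tray",(W[:,2]>.024)&(W[:,2]<.036)),("grid",(W[:,2]>.012)&(W[:,2]<.0235))):
        vc={"tray":.06,"grid":-.06}[nme]
        a=W[m&(abs(W[:,1]-vc)<.06)]
        (cx,cy),(w,hh),an=cv2.minAreaRect(np.float32(a[:,:2]*1000)); box=np.percentile(a,[1,99],axis=0)*1000
        print(nme,len(a),"rect",np.round([cx,cy,w,hh,an],1),"box",box.round(1).tolist(),"h",np.median(a[:,2]).round(4))
        ctr=c+u*cx/1000+v*cy/1000
        print("  centre on board (world)",ctr.round(4))
    return c,u,v,n,W
if __name__=="__main__":
    fit(np.load("w3.npy",allow_pickle=True).item())
    for n in ("top","scene"): print(n); fit(ctrl.read_camera(n))
E
python3 fit.py
```

```text
plane 7302 tilt 24.76 yaw downhill 18.79 z@c [0.5058 0.3156 0.0504]
board u [-0.061   0.1277] v [-0.1332  0.1354]
tray 892 rect [ 83.2  77.5 222.5  82.4   0.5] box [[-27.6, 35.7, 24.1], [191.6, 117.7, 32.5]] h 0.0286
  centre on board (world) [0.5523 0.4133 0.0155]
grid 2285 rect [ 6.490e+01 -5.480e+01  1.852e+02  1.079e+02  1.000e-01] box [[-27.2, -87.1, 12.1], [153.7, -4.4, 19.6]] h 0.0174
  centre on board (world) [0.5792 0.2827 0.0232]
top
plane 626 tilt 24.97 yaw downhill 18.4 z@c [0.5063 0.2881 0.0544]
board u [-0.0554  0.1441] v [-0.1186  0.1377]
tray 111 rect [ 85.1  61.  117.8 218.   90. ] box [[-23.0, 3.6, 24.1], [191.2, 119.9, 34.1]] h 0.0271
  centre on board (world) [0.5602 0.3704 0.0185]
grid 500 rect [ 67.4 -53.1 104.9 179.3  89.4] box [[-20.3, -85.4, 12.4], [150.6, -0.6, 22.6]] h 0.0172
  centre on board (world) [0.5811 0.2571 0.026 ]
scene
plane 1094 tilt 25.0 yaw downhill 18.82 z@c [0.5162 0.2986 0.0498]
board u [-0.0642  0.1252] v [-0.1142  0.1557]
tray 184 rect [ 72.9  85.1 207.3  65.8   0.7] box [[-30.6, 52.7, 24.1], [173.8, 117.4, 33.1]] h 0.0284
  centre on board (world) [0.5512 0.4005 0.019 ]
grid 556 rect [ 50.1 -54.1 108.5 165.9  86.8] box [[-29.7, -94.7, 12.2], [82.1, -1.8, 22.4]] h 0.0177
  centre on board (world) [0.5766 0.262  0.0287]
```

```bash
cat > fit2.py <<'E'
from fit import *
p=np.load("w3.npy",allow_pickle=True).item()
c,u,v,n,_=fit(p)
for t,hh in (("tray",.03),("grid",.018)):
    m=cv2.dilate(p[t].astype(np.uint8),np.ones((3,3)))>0
    P,_=pts(p,m); W=np.c_[(P-c)@u,(P-c)@v,(P-c)@n]; a=W[(W[:,2]>hh-.005)&(W[:,2]<hh+.004)]
    a=a[abs(a[:,0]-np.median(a[:,0]))<.08]
    rect=cv2.minAreaRect(np.float32(a[:,:2]*1000)); box=np.percentile(a,[.7,99.3],axis=0)
    mid=box.mean(0); C=c+u*mid[0]+v*mid[1]
    print(t,len(a),np.round(rect[1],1),np.round(rect[0],1),round(rect[2],1),"box",(box*1000).round(1).tolist(),"origin",C.round(4),"h",np.median(a[:,2]).round(4))
E
python3 fit2.py | tail -2
```

```text
tray 492 [109.1  61.1] [26.6 66.4] 0.3 box [[-27.7, 35.6, 25.1], [80.8, 96.7, 31.3]] origin [0.5073 0.386  0.0393] h 0.0293
grid 2056 [109.3  66.2] [ 26.9 -54.2] 0.3 box [[-27.4, -86.8, 13.3], [80.8, -21.5, 19.8]] origin [0.5462 0.2722 0.0392] h 0.0176
```

```bash
python3 -c "
from h import *
n=R.from_euler('zy',[0,0]).apply([0,0,1]); n=np.array([.400,.136,.906])
T=np.array([.5073,.386,.0393])
rel((*(T+n*.1),18.8,-25),(*(T+n*.015),18.8,-25))
"
```

```text
[117.2 -45.1 222. ] [ 0.0006 -0.4361  0.0022] rows 5.1
[ 81.3 -45.2 299. ] [ 0.0006 -0.4361  0.0022] rows 6.3
```

apply_moves(
  motion="117 -45 222 0 -0.436 0.002 87;117 -45 222 0 -0.436 0.002 87;117 -45 222 0 -0.436 0.002 87;117 -45 222 0 -0.436 0.002 87;117 -45 222 0 -0.436 0.002 87;117 -45 222 0 -0.436 0.002 87;117 -45 222 0 -0.436 0.002 87;117 -45 222 0 -0.436 0.002 87",
)

```text
clock: 9.35
tcp_pos: [0.5474, 0.4004, 0.133]
tcp_rot: [0.035, 0.963, 0.16, -0.212]
ft_force: [0.4, 0.4, 0.6]
grip_width: 0.999
gripper_force: 0.0
```

```bash
python3 -c "
from h import *
n=np.array([.400,.136,.906])
T=np.array([.5073,.386,.0393])
rel((*(T+n*.1),18.8,-25),(*(T+n*.015),18.8,-25))
o=ctrl.get_obs(); print(o['tcp_pos'],o['q'])
p=ctrl.read_camera('wrist'); cv2.imwrite('pics/w4.png',p['image'])
"
```

```text
[1.  0.7 2.9] [ 0.0007 -0.0039  0.0015] rows 0.1
[ 0.6  0.6 87.9] [ 0.0007 -0.0039  0.0015] rows 1.8
[0.54739857 0.40035535 0.13296261] [0.44348334 0.88660989 0.94723024 0.04819897 1.73758755 1.68216742]
```

View pics/w4.png

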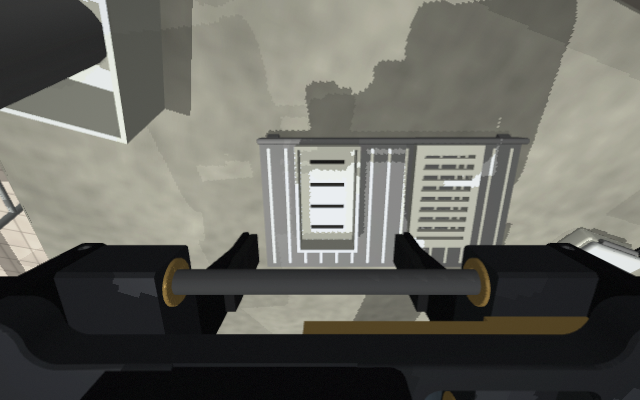

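The tray, centred at (328,200), sits midway between the fingertips at (245,240) and (407,240). I'll descend and grip.

apply_moves(
  motion="0.6 0.6 40 0 -0.004 0.001 87;0.6 0.6 75 0 -0.004 0.001 87;0.6 0.6 87 0 -0.004 0.001 87;0.6 0.6 88 0 -0.004 0.001 87;0.6 0.6 88 0 -0.004 0.001 50;0.6 0.6 88 0 -0.004 0.001 50;0.6 0.6 88 0 -0.004 0.001 50;0.6 0.6 88 0 -0.004 0.001 50;0.6 0.6 88 0 -0.004 0.001 50",
  squeeze=15,
)

```text
clock: 10.3
tcp_pos: [0.5126, 0.388, 0.0504]
tcp_rot: [0.036, 0.963, 0.16, -0.215]
ft_force: [0.2, 0.0, -0.5]
grip_width: 0.636
gripper_force: 0.0
```

```bash
python3 -c "
from h import *
n=np.array([.400,.136,.906])
T=np.array([.5073,.386,.0393])
rel((*(T+n*.015),18.8,-25),(*(T+n*.08),18.8,-25),(.54,.35,.25,18.8,0),(.6665,-.2135,.25,0,0))
"
```

```text
[-0.5  0.2 -2.6] [0.001  0.0029 0.0004] rows 0.1
[ -0.6   0.2 -67.6] [0.001  0.0029 0.0004] rows 1.4
[ -72.5   44.9 -186.5] [0.0009 0.4392 0.0006] rows 4.1
[-128.7  619.1 -159.6] [0.0729 0.4351 0.3234] rows 13.0
```

```bash
python3 -c "
from h import *
o=ctrl.get_obs(); print(o['grip_width'],o['gripper_force'],o['clock'])
p=ctrl.read_camera('wrist'); cv2.imwrite('pics/w5.png',p['image'])
np.save('w5.npy',p,allow_pickle=True)
q=ctrl.read_camera('scene')
a=q['image'][150:250,380:540]; b=cv2.resize(a,None,fx=4,fy=4,interpolation=2)
cv2.imwrite('pics/c5.png',np.vstack([cv2.resize(p['image'][100:300,120:520],(640,200*640//400)),b])[:600])
"
```

```text
0.6356116768919449 0.0 10.3
```

View pics/c5.png

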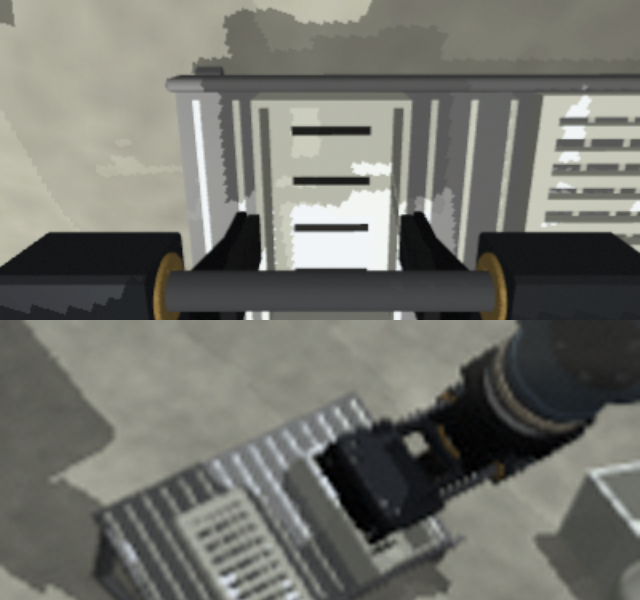

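The fingertips look level with the tray's outer walls. I'll hold to see whether the grip settles.

apply_moves(
  motion="0 0 0 0 0 0 50;0 0 0 0 0 0 50;0 0 0 0 0 0 50",
  squeeze=15,
)

```text
clock: 10.7
tcp_pos: [0.5122, 0.3878, 0.0499]
tcp_rot: [0.036, 0.963, 0.16, -0.215]
ft_force: [0.6, 0.1, 0.3]
grip_width: 0.575
gripper_force: 0.0
```

Run:
```python
from fit import *
p=np.load("w5.npy",allow_pickle=True).item()
o=ctrl.get_obs(); Rq=quat(o); tcp=np.array(o["tcp_pos"])
p=ctrl.read_camera("wrist")
P,uv=pts(p); L=Rq.inv().apply(P-tcp)*1000   # tool frame mm
# tool-frame cross-section: things near tips
m=(abs(L[:,1])<70)&(L[:,0]>-20)&(L[:,0]<80)&(L[:,2]>-60)&(L[:,2]<20)
L=L[m]
for x0 in (0,10,20,30,40):
    s=L[(L[:,0]>=x0)&(L[:,0]<x0+10)]
    h=np.round(s[:,1]/4)*4
    print(x0,[(int(y),round(float(np.median(s[h==y,2])),0)) for y in np.unique(h)])
```

```text
0 [(-68, 12.0), (-64, 12.0), (-60, 12.0), (-56, 12.0), (-52, 12.0), (-48, 12.0), (-44, 12.0), (-40, 12.0), (-36, 12.0), (-32, -54.0), (-28, -30.0), (-24, -39.0), (-20, 9.0), (-16, 9.0), (-12, 9.0), (-8, 9.0), (-4, 9.0), (0, 9.0), (4, 9.0), (8, 9.0), (12, 9.0), (16, 9.0), (20, 9.0), (24, -39.0), (28, -32.0), (32, -18.0), (36, 12.0), (40, 12.0), (44, 12.0), (48, 12.0), (52, 12.0), (56, 12.0), (60, 12.0), (64, 12.0), (68, 12.0)]
10 [(-68, 12.0), (-64, 12.0), (-60, 12.0), (-56, 12.0), (-52, 12.0), (-48, 12.0), (-44, 12.0), (-40, 12.0), (-36, 11.0), (-32, -45.0), (-28, -17.0), (-24, 9.0), (-20, 9.0), (-16, 9.0), (-12, 9.0), (-8, 9.0), (-4, 9.0), (0, 9.0), (4, 9.0), (8, 9.0), (12, 9.0), (16, 9.0), (20, 9.0), (24, 9.0), (28, -12.0), (32, -42.0), (36, -53.0), (40, 12.0), (44, 12.0), (48, 12.0), (52, 12.0), (56, 12.0), (60, 12.0), (64, 12.0), (68, 12.0)]
20 [(-68, 12.0), (-64, 12.0), (-60, 12.0), (-56, 12.0), (-52, 12.0), (-48, 12.0), (-44, 12.0), (-40, 12.0), (-36, 12.0), (-32, -18.0), (-28, -11.0), (-24, 9.0), (-20, 9.0), (-16, 9.0), (-12, 9.0), (-8, 9.0), (-4, 9.0), (0, 9.0), (4, 9.0), (8,
[... 335 characters left out ...]
24, 9.0), (-20, 9.0), (-16, 9.0), (-12, 9.0), (-8, 9.0), (-4, 9.0), (0, 9.0), (4, 9.0), (8, 9.0), (12, 9.0), (16, 9.0), (20, 9.0), (24, 9.0), (28, -4.0), (32, -18.0), (36, 12.0), (40, 12.0), (44, 12.0), (48, 12.0), (52, 12.0), (56, 12.0), (60, 12.0), (64, 12.0), (68, 12.0)]
40 [(-68, 12.0), (-64, 12.0), (-60, 12.0), (-56, 12.0), (-52, 12.0), (-48, 12.0), (-44, 12.0), (-40, 12.0), (-36, 12.0), (-32, -18.0), (-28, -14.0), (-24, 9.0), (-20, 9.0), (-16, 9.0), (-12, 9.0), (-8, 9.0), (-4, 9.0), (0, 9.0), (4, 9.0), (8, 9.0), (12, 9.0), (16, 9.0), (20, 9.0), (24, 9.0), (28, -8.0), (32, -18.0), (36, 12.0), (40, 12.0), (44, 12.0), (48, 12.0), (52, 12.0), (56, 12.0), (60, 12.0), (64, 12.0), (68, 12.0)]
```

```bash
python3 - <<'E'
from fit import *
o=ctrl.get_obs(); Rq=quat(o); tcp=np.array(o["tcp_pos"])
p=ctrl.read_camera("wrist"); cv2.imwrite("pics/w6.png",p["image"])
m=np.zeros((400,640),bool); m[190:275,200:460]=1
m&=p["image"].max(2)<45
P,uv=pts(p,m); L=Rq.inv().apply(P-tcp)*1000
print(p["depth"][230,240:262:4],p["depth"][230,395:420:4])
for v in range(190,275,6):
    s=(uv[:,1]==v); l=L[s]; print(v,[(int(u),*[int(t) for t in a]) for u,a in list(zip(uv[s][:,0],l))[::6]])
E
python3 - <<'E'
import cv2
a=cv2.imread("pics/w6.png")[160:290,200:450]; cv2.imwrite("pics/c6.png",cv2.resize(a,None,fx=3.2,fy=3.2,interpolation=2))
E
```

```text
[0.21619254 0.21582817 0.21523148 0.21543726 0.21616326 0.21466477] [0.21587469 0.21590409 0.21541882 0.21495885 0.21455127 0.21436994
 0.21471073]
190 []
196 []
202 []
208 []
214 [(304, 11, -16, 8), (310, 10, -11, 10), (316, 11, -7, 8), (322, 11, -2, 8), (328, 11, 1, 8), (334, 11, 6, 9), (340, 11, 10, 8), (346, 11, 15, 8)]
220 []
226 []
232 [(275, 11, -31, -26)]
238 [(270, 11, -33, -34), (276, 10, -29, -33), (282, 10, -26, -32), (368, 9, 26, -31), (374, 9, 29, -31), (380, 11, 32, -35)]
244 [(267, 11, -33, -44), (273, 11, -29, -43), (279, 9, -26, -40), (285, 4, -25, -29), (370, 10, 25, -40), (376, 9, 29, -39), (382, 11, 32, -43)]
250 [(200, 37, -41, -104), (206, 37, -39, -104), (212, 38, -37, -105), (218, 37, -35, -104), (224, 37, -33, -104), (230, 37, -31, -104), (236, 37, -29, -103), (264, 11, -33, -51), (270, 11, -29, -51), (276, 9, -27, -47), (282, 6, -25, -42), (367, 3, 25, -35), (373, 10, 26, -48), (379, 10, 29, -48), (385, 10, 32, -50), (414, 37, 29, -102), (420, 38, 30, -105), (426, 37, 33, -104), (432, 37, 35, -103), (438, 38, 37, -104), (444, 38, 38, -105), (450, 37, 41, -1
[... 1174 characters left out ...]
254, 11, -34, -69), (260, 11, -31, -70), (266, 10, -28, -68), (272, 9, -26, -66), (278, 1, -25, -53), (284, -6, -25, -38), (311, -34, -11, 9), (320, -34, -4, 8), (326, -34, 0, 8), (332, -33, 5, 7), (341, -33, 12, 7), (367, -6, 24, -40), (373, 1, 25, -53), (379, 9, 26, -67), (385, 10, 28, -68), (391, 10, 31, -68), (397, 12, 33, -71), (403, 11, 36, -70), (427, 37, 29, -115), (433, 37, 31, -114), (439, 37, 33, -115), (445, 38, 34, -116), (451, 38, 36, -116), (457, 38, 37, -116)]
274 [(200, 37, -35, -118), (206, 37, -33, -118), (212, 37, -32, -117), (218, 37, -30, -118), (224, 36, -29, -116), (431, 37, 29, -119), (437, 37, 31, -119), (443, 37, 33, -118), (449, 37, 34, -118), (455, 37, 36, -119)]
```

View pics/c6.png

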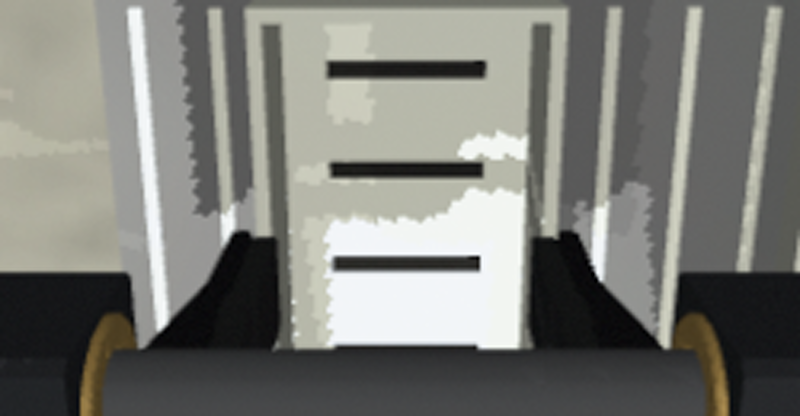

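Run:
```python
from fit import *
p=np.load("w3.npy",allow_pickle=True).item()
Rq=R.from_quat([.9864,.1643,0,0]); tcp=np.array([.45128,.3186,.35194])
P,uv=pts(p); L=Rq.inv().apply(P-tcp)*1000
for v in range(226,272,4):
    for lo,hi in ((215,262),(393,435)):
        s=(uv[:,1]==v)&(uv[:,0]>lo)&(uv[:,0]<hi)&(L[:,2]<60); l=L[s]
        print(v,[(int(u),*[int(t) for t in a]) for u,a in list(zip(uv[s][:,0],l))[::5]])
print(ctrl.tcp_to_grasp)
```

```text
226 []
226 []
230 []
230 []
234 [(241, 10, -52, -28), (246, 10, -49, -28), (252, 9, -46, -25)]
234 [(395, 9, 44, -25), (400, 9, 47, -24), (406, 10, 50, -28)]
238 [(238, 11, -51, -35), (243, 11, -49, -35), (248, 9, -47, -32), (253, 9, -44, -31)]
238 [(395, 7, 43, -27), (400, 9, 45, -32), (405, 10, 48, -33), (410, 10, 50, -33)]
242 [(235, 11, -52, -40), (240, 11, -49, -41), (245, 9, -47, -38), (250, 9, -44, -38), (255, 6, -43, -30)]
242 [(394, 4, 43, -25), (399, 9, 43, -37), (404, 10, 46, -38), (409, 11, 48, -40), (414, 10, 51, -40)]
246 [(232, 11, -52, -46), (237, 11, -49, -45), (242, 9, -47, -42), (247, 9, -44, -43), (252, 7, -43, -37), (257, 1, -43, -26)]
246 [(394, 1, 43, -25), (399, 7, 43, -37), (404, 9, 44, -43), (409, 9, 47, -42), (414, 11, 49, -46), (419, 11, 52, -46)]
250 [(228, 11, -52, -50), (233, 11, -50, -50), (238, 10, -47, -49), (243, 10, -45, -48), (248, 8, -43, -46), (253, 4, -43, -37)]
250 [(394, 0, 43, -28), (399, 5, 43, -39), (404, 9, 43, -48), (409, 9, 46, -48), (414, 10, 48, -49), (419, 11, 50, -50)]
254 [(224, 11, -53, -55), (229, 10, -50, -55), (234, 9, -49, -52
[... 960 characters left out ...]
 -48, -65), (232, 10, -45, -66), (237, 9, -43, -65), (242, 4, -44, -56), (247, 0, -43, -49), (252, -4, -43, -40)]
266 [(395, -8, 43, -33), (400, -2, 43, -43), (405, 1, 43, -51), (410, 6, 43, -60), (415, 9, 44, -65), (420, 9, 46, -66), (425, 11, 48, -68), (430, 11, 50, -69)]
270 [(216, 33, -34, -109), (221, 33, -33, -109), (226, 32, -32, -108), (231, 33, -30, -109), (236, 32, -28, -109), (241, 33, -26, -109), (246, 33, -25, -109), (251, 33, -23, -109), (256, 32, -22, -109), (261, 32, -20, -109)]
270 [(394, 33, 21, -109), (399, 33, 23, -109), (404, 33, 24, -109), (409, 32, 26, -108), (414, 33, 28, -109), (419, 33, 29, -109), (424, 33, 31, -110), (429, 33, 32, -110), (434, 33, 34, -109)]
0.0187
```

The pictures and depth agree: the real fingertips end about 24 mm short of the reported TCP, so the fingers closed above the tray without touching it. I'll open, go 21 mm deeper and close again.

apply_moves(
  motion="0 0 0 0 0 0 87;0 0 0 0 0 0 87;0 0 0 0 0 0 87;0 0 0 0 0 0 87;0 0 0 0 0 0 87;0 0 8 0 0 0 87;0 0 16 0 0 0 87;0 0 21 0 0 0 87;0 0 21 0 0 0 87;0 0 21 0 0 0 54;0 0 21 0 0 0 54;0 0 21 0 0 0 54;0 0 21 0 0 0 54;0 0 21 0 0 0 54;0 0 21 0 0 0 54",
  squeeze=15,
)

```text
clock: 12.3
tcp_pos: [0.504, 0.385, 0.0313]
tcp_rot: [0.036, 0.963, 0.16, -0.215]
ft_force: [0.8, 0.2, 1.8]
grip_width: 0.713
gripper_force: 15.0
```

```bash
python3 -c "
from h import *
rel((.53,.33,.24,18.8,0),(.6665,-.2135,.22,0,0),(.6665,-.2135,.10,0,0))
"
```

```text
[ -82.6   60.6 -191.8] [0.001  0.4393 0.0006] rows 4.3
[-115.9  619.  -153.5] [0.0731 0.4352 0.3234] rows 13.0
[-64.8 618.9 -44.9] [0.0731 0.4352 0.3234] rows 12.5
```

apply_moves(
  motion="0 0 -15 0 0 0 54;0 0 -60 0 0 0 54;-40 30 -110 0 0.15 0 54;-83 61 -160 0 0.29 0 54;-83 61 -192 0.001 0.439 0 54;-116 619 -153 0.073 0.435 0.323 54;-116 619 -153 0.073 0.435 0.323 54;-116 619 -153 0.073 0.435 0.323 54;-116 619 -153 0.073 0.435 0.323 54;-116 619 -153 0.073 0.435 0.323 54;-116 619 -153 0.073 0.435 0.323 54;-116 619 -153 0.073 0.435 0.323 54;-116 619 -153 0.073 0.435 0.323 54;-116 619 -153 0.073 0.435 0.323 54;-116 619 -153 0.073 0.435 0.323 54;-116 619 -153 0.073 0.435 0.323 54;-116 619 -153 0.073 0.435 0.323 54;-116 619 -153 0.073 0.435 0.323 54;-116 619 -153 0.073 0.435 0.323 54",
)

```text
clock: 14.2
tcp_pos: [0.6652, -0.2122, 0.2188]
tcp_rot: [-0.001, 1.0, 0.0, -0.001]
ft_force: [0.3, -0.1, -1.2]
grip_width: 0.711
gripper_force: 15.0
```

```bash
cat > held.py <<'E'
from h import *
def held(p,zlo,zhi,o,rng=65):
    """points of held thing with world z in [zlo,zhi], extents about the TCP"""
    P,uv=pts(p); L=quat(o).inv().apply(P-np.array(o["tcp_pos"]))*1000
    m=(abs(L[:,0])<75)&(abs(L[:,1])<45)&(P[:,2]>zlo)&(P[:,2]<zhi)
    a=P[m]; b=L[m]
    print(len(a),"world",np.percentile(a,[1,99],axis=0).round(4).tolist(),"tool",np.percentile(b,[1,99],axis=0).round(1).tolist())
    return a,b
E
python3 - <<'E'
from held import *
o=ctrl.get_obs(); print(o["tcp_pos"],o["gripper_force"],o["grip_width"])
p=ctrl.read_camera("wrist"); cv2.imwrite("pics/w7.png",p["image"])
z=o["tcp_pos"][2]+.009
a,b=held(p,z+.025,z+.034,o)
f_=b[b[:,0]>15]; print("front end x",np.percentile(f_[:,0],98), "y",np.percentile(f_[:,1],[2,98]))
r=cv2.minAreaRect(np.float32(f_[:,:2])); print(r)
held(p,z-.001,z+.006,o)
shelf(p)
rel((.6665,-.2135,.22,0,0),(.6665,-.2135,.0745,0,0))
E
```

```text
[ 0.66517577 -0.21222429  0.2187805 ] 14.999778270721436 0.7106368949639198
2629 world [[0.6214, -0.2494, 0.2531], [0.7193, -0.1747, 0.261]] tool [[-43.9, -37.6, -42.3], [54.0, 37.2, -34.3]]
front end x 54.01635686439513 y [-30.78631848  30.70977107]
((34.618751525878906, -0.04521942138671875), (62.228939056396484, 39.209716796875), 89.98320770263672)
8945 world [[0.614, -0.2401, 0.2285], [0.7192, -0.1842, 0.2331]] tool [[-51.2, -28.0, -14.2], [54.0, 27.9, -9.7]]
y edges 0.61 [-0.3806 -0.0524]
y edges 0.715 [-0.3823 -0.0115]
x front 0.5885
top 0.0952 floor 0.0833
pocket 1197 [ 0.6995 -0.249   0.0815] [ 0.7201 -0.1778  0.0854]
round 845 [ 0.6235 -0.0991  0.0815] [ 0.6995 -0.0333  0.0859]
[ 1.2  2.1 -1. ] [-0.0016  0.0025  0.0017] rows 0.1
[  1.6   2.4 144.5] [-0.0016  0.0025  0.0017] rows 2.9
```

Run:
```python
from h import *
w1=np.load("w1.npy",allow_pickle=True).item()
for n in ("w1","wrist","top","scene"):
    p=w1 if n=="w1" else ctrl.read_camera(n)
    P,_=pts(p); s=P[(P[:,0]>.56)&(P[:,0]<.76)&(P[:,1]>-.45)&(P[:,1]<.05)]
    fl=s[(s[:,2]<.0865)&(s[:,2]>.078)&(s[:,0]>.6)]; tp=s[abs(s[:,2]-.0955)<.003]
    pk=fl[(fl[:,1]>-.24)&(fl[:,1]<-.187)]
    rd=fl[abs(fl[:,1]+.0625)<.012]
    fr=tp[(tp[:,1]>-.17)&(tp[:,1]<-.11)]
    up=s[(s[:,2]>.125)&(s[:,2]<.15)&(s[:,0]>.715)&(s[:,1]>-.17)&(s[:,1]<-.12)]
    bp=tp[(tp[:,1]>-.17)&(tp[:,1]<-.12)]
    g=lambda a,k=0: np.percentile(a[:,k],[.5,2,98,99.5]).round(4) if len(a)>20 else None
    print(n,"pk",g(pk),"rd",g(rd),"rd y",g(fl[(fl[:,1]>-.12)],1),"pk y",g(fl[fl[:,1]<-.14],1),"top",g(fr),"wall",g(up))
```

```text
w1 pk [0.6035 0.6036 0.7202 0.7203] rd [0.6223 0.6238 0.6994 0.701 ] rd y [-0.1003 -0.0981 -0.0241  0.0365] pk y [-0.4366 -0.249  -0.1782 -0.1777] top [0.5905 0.5924 0.7267 0.7283] wall [0.7284 0.7293 0.7401 0.7402]
wrist pk [0.6996 0.6997 0.7202 0.7202] rd [0.6222 0.623  0.7005 0.7383] rd y [-0.1004 -0.0992 -0.0354 -0.0321] pk y [-0.3154 -0.3076 -0.1783 -0.1772] top [0.5928 0.5993 0.7252 0.7263] wall [0.729  0.729  0.7348 0.7349]
top pk None rd [0.623  0.6232 0.6877 0.6878] rd y [-0.1074 -0.1002  0.0206  0.0335] pk y None top None wall None
scene pk [0.6092 0.6111 0.6921 0.694 ] rd None rd y [-0.0993 -0.0982 -0.0234 -0.0226] pk y [-0.2502 -0.2491 -0.1798 -0.1788] top [0.5899 0.5918 0.6998 0.7016] wall None
```

apply_moves(
  motion="-3 1.3 20 0 0.002 0.002 54;-3 1.3 60 0 0.002 0.002 54;-3 1.3 100 0 0.002 0.002 54;-3 1.3 120 0 0.002 0.002 54;-3 1.3 130 0 0.002 0.002 54;-3 1.3 136 0 0.002 0.002 54;-3 1.3 140 0 0.002 0.002 54;-3 1.3 143 0 0.002 0.002 54;-3 1.3 145 0 0.002 0.002 54;-3 1.3 145 0 0.002 0.002 54",
)

```text
clock: 15.4
tcp_pos: [0.6635, -0.2152, 0.0752]
tcp_rot: [0.0, 1.0, -0.001, 0.001]
ft_force: [1.0, -0.1, -0.7]
grip_width: 0.713
gripper_force: 15.0
```

Run:
```python
from held import *
o=ctrl.get_obs(); print(o["tcp_pos"],o["ft_force"])
p=ctrl.read_camera("wrist")
a,b=held(p,.105,.118,o)
f_=a[b[:,0]>15]; print("rim z",np.median(f_[:,2]),cv2.minAreaRect(np.float32(f_[:,:2]*1000)))
held(p,.083,.092,o)
```

```text
[ 0.66346737 -0.21519624  0.07524251] [ 1.03741443 -0.14895405 -0.69266662]
3381 world [[0.6124, -0.2537, 0.1052], [0.7351, -0.1768, 0.1171]] tool [[-51.0, -38.4, -41.9], [71.8, 38.5, -30.0]]
rim z 0.11335426747601436 ((706.8132934570312, -215.11172485351562), (89.63446044921875, 56.77537536621094), 89.9930191040039)
10328 world [[0.6118, -0.2453, 0.0833], [0.7351, -0.1768, 0.0918]] tool [[-51.6, -38.4, -16.5], [71.6, 30.0, -7.9]]
```

apply_moves(
  motion="0 -1 1 0 0 0 54;0 -1 1.5 0 0 0 54;0 -1 1.5 0 0 0 87;0 -1 1.5 0 0 0 87;0 -1 1.5 0 0 0 87;0 -1 1.5 0 0 0 87;0 -1 -10 0 0 0 87;0 -1 -50 0 0 0 87;0 -1 -100 0 0 0 87;0 -1 -140 0 0 0 87;0 -1 -150 0 0 0 87",
)

```text
clock: 16.55
tcp_pos: [0.6661, -0.2154, 0.2321]
tcp_rot: [0.003, 1.0, -0.001, 0.006]
ft_force: [0.2, -0.3, 1.0]
grip_width: 0.999
gripper_force: 0.0
```

```bash
python3 - <<'E'
from held import *
o=ctrl.get_obs(); print(o["tcp_pos"])
p=ctrl.read_camera("wrist")
def rect(p,zlo,zhi,c=(.662,-.2135),hw=(.065,.045)):
    P,_=pts(p); a=P[(abs(P[:,0]-c[0])<hw[0])&(abs(P[:,1]-c[1])<hw[1])&(P[:,2]>zlo)&(P[:,2]<zhi)]
    print(len(a),"z",np.percentile(a[:,2],[5,50,95]).round(4),np.percentile(a[:,:2],[.5,99.5],axis=0).round(4).tolist(),np.round(sum(map(list,map(np.atleast_1d,cv2.minAreaRect(np.float32(a[:,:2]*1000)))),[]),1))
rect(p,.105,.118); rect(p,.083,.09,hw=(.045,.025))
G=np.array([.5462,.2722,.0392]); n=np.array([.400,.136,.906])
rel((.56,.20,.23,18.8,-12),(*(G+n*.09),18.8,-25),(*(G-n*.0175),18.8,-25))
E
sed -n '/^def rect/,/minAreaRect/p' /dev/null
```

```text
[ 0.66607878 -0.21537598  0.23205081]
1005 z [0.1066 0.1129 0.1144] [[0.6101, -0.2459], [0.7174, -0.1841]] [ 663.6 -215.    62.1  107.6   89.9]
2843 z [0.0851 0.0864 0.0876] [[0.6179, -0.2384], [0.706, -0.1887]] [ 662.  -213.5   49.9   90.    90. ]
[-106.1 -415.    -2.2] [-0.0275 -0.2177 -0.3291] rows 8.6
[ -85.2 -500.   106.9] [-0.065  -0.4425 -0.3259] rows 10.4
[-129.3 -485.9  203.9] [-0.065  -0.4425 -0.3259] rows 10.9
```

apply_moves(
  motion="-85 -500 0 -0.065 -0.4425 -0.326 87;-85 -500 0 -0.065 -0.4425 -0.326 87;-85 -500 0 -0.065 -0.4425 -0.326 87;-85 -500 0 -0.065 -0.4425 -0.326 87;-85 -500 0 -0.065 -0.4425 -0.326 87;-85 -500 0 -0.065 -0.4425 -0.326 87;-85 -500 0 -0.065 -0.4425 -0.326 87;-85 -500 0 -0.065 -0.4425 -0.326 87;-85 -500 50 -0.065 -0.4425 -0.326 87;-85 -500 80 -0.065 -0.4425 -0.326 87;-85 -500 107 -0.065 -0.4425 -0.326 87;-85 -500 107 -0.065 -0.4425 -0.326 87;-85 -500 107 -0.065 -0.4425 -0.326 87;-85 -500 107 -0.065 -0.4425 -0.326 87;-85 -500 107 -0.065 -0.4425 -0.326 87",
)

```text
clock: 18.1
tcp_pos: [0.5806, 0.2851, 0.1194]
tcp_rot: [0.032, 0.963, 0.159, -0.216]
ft_force: [-0.4, 0.3, 0.5]
grip_width: 0.996
gripper_force: 0.0
```

Run:
```python
from fit import *
o=ctrl.get_obs(); print(o["tcp_pos"],o["q"])
G=np.array([.5462,.2722,.0392]); n=np.array([.400,.136,.906])
rel((*(G+n*.09),18.8,-25),(*(G-n*.0175),18.8,-25))
p=ctrl.read_camera("wrist"); P,_=pts(p); L=quat(o).inv().apply(P-np.array(o["tcp_pos"]))*1000
m=(abs(L[:,0])<90)&(abs(L[:,1])<60)&(L[:,2]>50); a=L[m]; print(np.percentile(a[:,2],[10,50,90]))
h,e=np.histogram(a[:,2],np.arange(60,100,2)); print([(x,y) for x,y in zip(e,h) if y>100])
t=e[np.argmax(h)]
for lo,hi in ((68,76),(70,78)):
    b=a[(a[:,2]>lo)&(a[:,2]<hi)]; print(np.percentile(b,[1,99],axis=0).round(1).tolist(),cv2.minAreaRect(np.float32(b[:,:2])))
```

```text
[0.58063865 0.28507367 0.11943628] [ 0.28872248  0.8633591   1.04415882 -0.00925373  1.67405416  1.53289556]
[ 0.6  1.1 -1.7] [-0.0076  0.0037  0.0013] rows 0.1
[  1.    1.9 105.7] [-0.0076  0.0037  0.0013] rows 2.1
[70.17415487 87.90758913 95.94797575]
[(np.int64(68), np.int64(1446)), (np.int64(70), np.int64(3628)), (np.int64(72), np.int64(399)), (np.int64(74), np.int64(491)), (np.int64(76), np.int64(947)), (np.int64(78), np.int64(254)), (np.int64(80), np.int64(117)), (np.int64(86), np.int64(2349)), (np.int64(88), np.int64(5403)), (np.int64(90), np.int64(703)), (np.int64(92), np.int64(567)), (np.int64(94), np.int64(565)), (np.int64(96), np.int64(511))]
[[-52.4, -30.8, 68.8], [59.7, 40.9, 75.9]] ((4.072566986083984, 1.5573387145996094), (117.10003662109375, 114.88787841796875), 89.88658142089844)
[[-52.3, -50.7, 70.0], [61.4, 52.6, 77.8]] ((4.064075469970703, 0.10491180419921875), (119.9782485961914, 114.891357421875), 89.90034484863281)
```

apply_moves(
  motion="1 1.5 40 -0.007 0.004 0.001 87;1 1.5 80 -0.007 0.004 0.001 87;1 1.5 98 -0.007 0.004 0.001 87;1 1.5 104 -0.007 0.004 0.001 87;1 1.5 106 -0.007 0.004 0.001 87;1 1.5 106 -0.007 0.004 0.001 58;1 1.5 106 -0.007 0.004 0.001 58;1 1.5 106 -0.007 0.004 0.001 58;1 1.5 106 -0.007 0.004 0.001 58;1 1.5 106 -0.007 0.004 0.001 58",
  squeeze=15,
)

```text
clock: 19.15
tcp_pos: [0.5377, 0.2713, 0.0219]
tcp_rot: [0.035, 0.963, 0.161, -0.214]
ft_force: [1.7, -0.2, 4.2]
grip_width: 0.759
gripper_force: 15.0
```

Run:
```python
from h import *
o=ctrl.get_obs(); print(o["tcp_pos"])
G=np.array([.5462,.2722,.0392]); n=np.array([.400,.136,.906]); print("TCP rel board",(np.array(o["tcp_pos"])-G)@n)
rel((.56,.22,.22,18.8,0),(.6636,-.215,.22,0,0))
```

```text
[0.53768123 0.27131602 0.02185221]
TCP rel board -0.019244824881594808
[ -80.    55.6 -181.4] [-3.000e-04  4.379e-01  2.300e-03] rows 4.1
[-119.1  500.7 -163.5] [0.0715 0.434  0.3251] rows 10.8
```

apply_moves(
  motion="0 0 -15 0 0 0 58;0 0 -60 0 0 0 58;-40 28 -110 0 0.15 0 58;-80 56 -150 0 0.29 0 58;-80 56 -181 0 0.438 0.002 58;-119 501 -163 0.071 0.434 0.325 58;-119 501 -163 0.071 0.434 0.325 58;-119 501 -163 0.071 0.434 0.325 58;-119 501 -163 0.071 0.434 0.325 58;-119 501 -163 0.071 0.434 0.325 58;-119 501 -163 0.071 0.434 0.325 58;-119 501 -163 0.071 0.434 0.325 58;-119 501 -163 0.071 0.434 0.325 58;-119 501 -163 0.071 0.434 0.325 58;-119 501 -163 0.071 0.434 0.325 58;-119 501 -163 0.071 0.434 0.325 58;-119 501 -163 0.071 0.434 0.325 58",
)

```text
clock: 20.85
tcp_pos: [0.6622, -0.2139, 0.218]
tcp_rot: [-0.0, 1.0, 0.0, -0.002]
ft_force: [-0.1, -0.1, -0.5]
grip_width: 0.757
gripper_force: 15.0
```

Run:
```python
from held import *
o=ctrl.get_obs(); z=o["tcp_pos"][2]+.0192+.018; print(o["tcp_pos"],z,o["gripper_force"])
p=ctrl.read_camera("wrist"); cv2.imwrite("pics/w8.png",p["image"])
a,b=held(p,z-.006,z+.006,o)
f_=b[b[:,0]>12]; print(cv2.minAreaRect(np.float32(f_[:,:2])),np.percentile(f_,[1,50,99],axis=0).round(1).tolist())
pl=b[abs(b[:,1])<25]; A=np.c_[pl[:,:2],np.ones(len(pl))]; print("tilt fit",np.linalg.lstsq(A,pl[:,2],rcond=None)[0].round(4))
rel((.6636,-.215,.22,0,0))
```

```text
[ 0.66216386 -0.21394583  0.21797773] 0.25517772875992184 14.993705749511719
12721 world [[0.617, -0.2478, 0.2496], [0.717, -0.1803, 0.2584]] tool [[-45.3, -33.6, -40.4], [54.7, 33.8, -31.6]]
((33.450965881347656, 0.19635009765625), (43.07225036621094, 66.3203353881836), 0.2105971723794937) [[13.5, -32.3, -38.3], [37.5, 0.2, -36.8], [54.8, 32.6, -31.9]]
tilt fit [-1.01000e-02 -1.40000e-03 -3.60352e+01]
[ 1.3  1.5 -1.8] [-0.0005  0.0036  0.0017] rows 0.1
```

apply_moves(
  motion="0.5 1 40 0 0.003 0.002 58;0.5 1 80 0 0.003 0.002 58;0.5 1 105 0 0.003 0.002 58;0.5 1 115 0 0.003 0.002 58;0.5 1 121 0 0.003 0.002 58;0.5 1 125 0 0.003 0.002 58;0.5 1 128 0 0.003 0.002 58;0.5 1 130 0 0.003 0.002 58;0.5 1 131 0 0.003 0.002 58;0.5 1 131 0 0.003 0.002 58",
)

```text
clock: 21.9
tcp_pos: [0.6633, -0.2167, 0.088]
tcp_rot: [0.001, 1.0, -0.001, 0.001]
ft_force: [0.2, 0.4, -0.8]
grip_width: 0.752
gripper_force: 15.0
```

Run:
```python
from held import *
o=ctrl.get_obs(); print(o["tcp_pos"],o["ft_force"])
p=ctrl.read_camera("wrist"); a,b=held(p,.112,.13,o)
c=a[(abs(b[:,1])<22)&(b[:,0]>10)&(b[:,0]<48)]; print("top z",np.percentile(c[:,2],[5,50,95]))
```

```text
[ 0.66334327 -0.21672891  0.08804633] [ 0.17248027  0.3812899  -0.83416582]
15957 world [[0.6182, -0.2566, 0.115], [0.7351, -0.177, 0.1296]] tool [[-45.1, -39.8, -41.5], [71.8, 39.8, -26.9]]
top z [0.11778919 0.1247124  0.12591361]
```

apply_moves(
  motion="0 -1.5 0 0 0 0 58;0 -1.5 1 0 0 0 58;0 -1.5 2 0 0 0 58;0 -1.5 2 0 0 0 58",
)

```text
clock: 22.35
tcp_pos: [0.6633, -0.215, 0.0864]
tcp_rot: [0.0, 1.0, -0.001, 0.001]
ft_force: [-1.3, 0.2, 4.0]
grip_width: 0.76
gripper_force: 15.0
```

Run:
```python
from held import *
o=ctrl.get_obs(); print(o["tcp_pos"],o["ft_force"])
p=ctrl.read_camera("wrist"); a,b=held(p,.112,.13,o)
c=a[(abs(b[:,1])<22)&(b[:,0]>10)&(b[:,0]<48)]; print("top z",np.percentile(c[:,2],[5,50,95]))
```

```text
[ 0.66331495 -0.21498004  0.08638603] [-1.28423945  0.24486966  3.95146526]
16010 world [[0.6182, -0.2551, 0.1135], [0.7351, -0.1752, 0.1296]] tool [[-45.0, -39.8, -43.1], [71.9, 40.1, -27.1]]
top z [0.11611583 0.12299333 0.1241701 ]
```

apply_moves(
  motion="0 0 0 0 0 0 87;0 0 0 0 0 0 87;0 0 0 0 0 0 87;0 0 0 0 0 0 87;0 0 -10 0 0 0 87;0 0 -50 0 0 0 87;0 0 -100 0 0 0 87;-50 0 -140 0 0 0 87;-100 0 -180 0 0 0 87;-150 20 -200 0 0 0 87;-180 40 -200 0 0 0 87;-180 40 -200 0 0 0 87",
)

```text
clock: 23.6
tcp_pos: [0.4802, -0.2558, 0.2882]
tcp_rot: [0.002, 1.0, -0.002, 0.001]
ft_force: [0.3, 0.1, -0.2]
grip_width: 1.0
gripper_force: 0.0
```

```bash
cat > look.py <<'E'
from h import *
def rect(p,zlo,zhi,c,hw,t=""):
    P,_=pts(p); a=P[(abs(P[:,0]-c[0])<hw[0])&(abs(P[:,1]-c[1])<hw[1])&(P[:,2]>zlo)&(P[:,2]<zhi)]
    r=cv2.minAreaRect(np.float32(a[:,:2]*1000))
    print(t,len(a),"z",np.percentile(a[:,2],[5,50,95]).round(4),"ctr",np.round(r[0],1),"size",np.round(r[1],1),"ang",round(r[2],2))
E
python3 - <<'E'
from look import *
o=ctrl.get_obs(); print(o["tcp_pos"],o["clock"])
p=ctrl.read_camera("wrist"); np.save("w9.npy",p,allow_pickle=True); cv2.imwrite("pics/w9.png",p["image"])
rect(p,.119,.128,(.663,-.215),(.065,.045),"grid")
rect(p,.158,.168,(.662,-.063),(.045,.045),"cup")
rect(p,.018,.034,(.46,-.288),(.07,.07),"soap>18mm")
rect(p,.024,.034,(.46,-.288),(.07,.07),"soap top")
for r in ctrl.cut_out(p,"soap")[:4]:
    P,_=pts(p,r["pixels"]); bgr=p["image"][r["pixels"]].mean(0)
    print(round(r["p"],2),np.round(r["extent"]),np.median(P,0).round(3),bgr.round())
E
```

```text
[ 0.48016815 -0.2557571   0.28822914] 23.6
grid 3251 z [0.1211 0.1231 0.1246] ctr [ 647.  -214.6] size [65.7 75.3] ang 89.34
cup 642 z [0.1586 0.1623 0.164 ] ctr [650.5 -64.3] size [66.1 40.8] ang 89.55
soap>18mm 1675 z [0.0212 0.0272 0.029 ] ctr [ 457.2 -289.4] size [89.6 55.9] ang 14.19
soap top 1492 z [0.0248 0.0274 0.0291] ctr [ 457.2 -289.1] size [85.3 51.2] ang 14.0
0.96 [344. 181.  43.  59.] [ 0.462 -0.288  0.027] [186. 201. 203.]
0.65 [416. 308.  27.  25.] [ 0.212 -0.416  0.026] [147. 124. 196.]
0.61 [410. 230.  55.  39.] [ 0.379 -0.41   0.027] [120. 100. 172.]
0.58 [328. 254.  34.  26.] [ 0.324 -0.264  0.027] [ 62. 179. 192.]
```

Run:
```python
from look import *
p=np.load("w9.npy",allow_pickle=True).item()
a=p["image"][130:260,250:470]; cv2.imwrite("pics/c9.png",cv2.resize(a,None,fx=3.4,fy=3.4,interpolation=2))
rel((.4575,-.2893,.10,14.2,0),(.4575,-.2893,-.016,14.2,0))
```

```text
[-24.5  33.3 187.2] [ 0.0029 -0.0025 -0.2529] rows 3.8
[-24.8  33.  303.2] [ 0.0029 -0.0025 -0.2529] rows 6.1
```

View pics/c9.png

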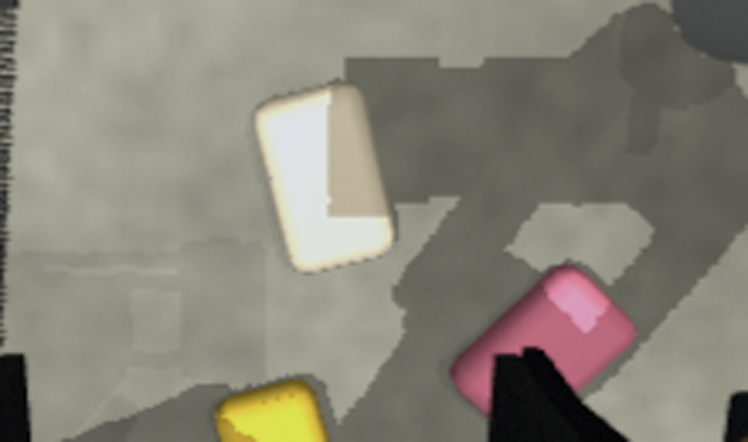

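The crop confirms the cream soap at (344,181), plain and turned about 14°; the pink (410,230) and yellow (328,254) bars are clear of the fingers.

apply_moves(
  motion="-24.5 33 187 0 0 -0.253 87;-24.5 33 187 0 0 -0.253 87;-24.5 33 187 0 0 -0.253 87;-24.5 33 187 0 0 -0.253 87;-24.5 33 187 0 0 -0.253 87;-24.5 33 230 0 0 -0.253 87;-24.5 33 270 0 0 -0.253 87;-24.5 33 292 0 0 -0.253 87;-24.5 33 300 0 0 -0.253 87;-24.5 33 303 0 0 -0.253 87;-24.5 33 303 0 0 -0.253 46;-24.5 33 303 0 0 -0.253 46;-24.5 33 303 0 0 -0.253 46;-24.5 33 303 0 0 -0.253 46;-24.5 33 303 0 0 -0.253 46;-24.5 33 303 0 0 -0.253 46",
  squeeze=20,
)

```text
clock: 25.3
tcp_pos: [0.459, -0.2882, -0.0169]
tcp_rot: [0.001, 0.992, 0.125, 0.001]
ft_force: [-0.3, -0.7, 5.1]
grip_width: 0.64
gripper_force: 20.0
```

Run:
```python
from h import *
o=ctrl.get_obs(); print(o["tcp_pos"],o["gripper_force"])
rel((.55,-.25,.20,5,0),(.6636,-.215,.20,0,0))
```

```text
[ 0.45896757 -0.28818351 -0.01689027] 20.000935792922974
[  97.9  -13.9 -216.8] [ 0.0021 -0.0015  0.1637] rows 4.8
[ 216.7  -19.6 -216.7] [ 0.002  -0.0016  0.251 ] rows 6.1
```

apply_moves(
  motion="0 0 -20 0 0 0 46;0 0 -65 0 0 0 46;0 0 -115 0 0 0 46;0 0 -165 0 0 0.05 46;10 0 -210 0 0 0.1 46;55 -5 -217 0 0 0.2 46;100 -14 -217 0 0 0.251 46;150 -17 -217 0 0 0.251 46;195 -20 -217 0 0 0.251 46;217 -20 -217 0 0 0.251 46;217 -20 -217 0 0 0.251 46;217 -20 -217 0 0 0.251 46",
)

```text
clock: 26.5
tcp_pos: [0.6625, -0.2137, 0.1982]
tcp_rot: [-0.0, 1.0, 0.0, -0.001]
ft_force: [-0.2, 0.3, -1.5]
grip_width: 0.639
gripper_force: 20.0
```

Run:
```python
from held import *
o=ctrl.get_obs(); z=o["tcp_pos"][2]+.0165+.028; print(o["tcp_pos"],z,o["gripper_force"],o["grip_width"])
p=ctrl.read_camera("wrist"); cv2.imwrite("pics/w10.png",p["image"])
a,b=held(p,z-.015,z+.008,o)
f_=b[(b[:,0]>12)&(abs(b[:,1])<30)]; print(cv2.minAreaRect(np.float32(f_[:,:2])),np.percentile(f_,[1,50,99],axis=0).round(1).tolist())
pl=f_[(abs(f_[:,1])<20)&(f_[:,0]<38)]; A=np.c_[pl[:,:2],np.ones(len(pl))]; print("tilt fit",np.linalg.lstsq(A,pl[:,2],rcond=None)[0].round(4),np.percentile(pl[:,2],[5,50,95]))
rel((.6636,-.215,.20,0,0))
```

```text
[ 0.66247968 -0.21368819  0.19821844] 0.24271843713110455 19.998179376125336 0.6389273388508662
10744 world [[0.6228, -0.2471, 0.2298], [0.7053, -0.1803, 0.2486]] tool [[-39.8, -33.3, -50.4], [42.7, 33.4, -31.6]]
((27.56566619873047, -0.028057098388671875), (56.03190612792969, 31.139307022094727), 89.92241668701172) [[12.4, -26.4, -45.7], [29.3, -0.3, -43.7], [42.9, 26.5, -31.5]]
tilt fit [ 4.41000e-02  1.60000e-03 -4.54625e+01] [-45.4726759  -44.42617544 -42.78139898]
[ 1.6  0.9 -1.5] [-0.0002  0.0023 -0.0001] rows 0.0
```

apply_moves(
  motion="3 1 30 0 0.002 0 46;3 1 60 0 0.002 0 46;3 1 75 0 0.002 0 46;3 1 82 0 0.002 0 46;3 1 86 0 0.002 0 46;3 1 89 0 0.002 0 46;3 1 91 0 0.002 0 46;3 1 91.5 0 0.002 0 46;3 1 91.5 0 0.002 0 46",
)

```text
clock: 27.45
tcp_pos: [0.6671, -0.2154, 0.1087]
tcp_rot: [0.001, 1.0, 0.0, 0.002]
ft_force: [0.2, -0.1, -0.9]
grip_width: 0.643
gripper_force: 20.0
```

Run:
```python
from held import *
o=ctrl.get_obs(); print(o["tcp_pos"],o["ft_force"])
p=ctrl.read_camera("wrist"); a,b=held(p,.14,.16,o)
c=a[(abs(b[:,1])<18)&(b[:,0]>10)&(b[:,0]<36)]; print("top z",np.percentile(c[:,2],[5,50,95]))
```

```text
[ 0.66706452 -0.21540004  0.10871984] [ 0.23395409 -0.13052243 -0.87861162]
11145 world [[0.6272, -0.2501, 0.1422], [0.7415, -0.1804, 0.1578]] tool [[-39.7, -34.9, -49.1], [74.6, 34.7, -33.3]]
top z [0.15221149 0.15335232 0.15431598]
```

apply_moves(
  motion="-1 0 1 0 0 0 46;-1 0 2 0 0 0 46;-1 0 2.5 0 0 0 46;-1 0 2.5 0 0 0 46",
)

```text
clock: 27.9
tcp_pos: [0.6658, -0.2153, 0.1066]
tcp_rot: [0.001, 1.0, 0.0, 0.002]
ft_force: [-1.3, 1.0, 4.7]
grip_width: 0.64
gripper_force: 20.0
```

Run:
```python
from held import *
o=ctrl.get_obs(); print(o["tcp_pos"],o["ft_force"])
p=ctrl.read_camera("wrist"); a,b=held(p,.14,.16,o)
c=a[(abs(b[:,1])<18)&(b[:,0]>10)&(b[:,0]<36)]; print("top z",np.percentile(c[:,2],[5,50,95]))
```

```text
[ 0.66575972 -0.21533301  0.10660251] [-1.32053274  1.02692063  4.73796691]
10777 world [[0.626, -0.2491, 0.1413], [0.7402, -0.1816, 0.1577]] tool [[-39.6, -33.7, -51.1], [74.6, 33.8, -34.6]]
top z [0.15007542 0.15119585 0.15219312]
```

Soap seated, with contact. Release and retreat.

apply_moves(
  motion="0 0 0 0 0 0 87;0 0 0 0 0 0 87;0 0 0 0 0 0 87;0 0 0 0 0 0 87;0 0 -10 0 0 0 87;0 0 -50 0 0 0 87;0 0 -100 0 0 0 87;-20 0 -150 0 0 0 87;-70 -20 -200 0 0 0 87;-70 -20 -200 0 0 0 87;-70 -20 -200 0 0 0 87",
)

```text
clock: 29.05
tcp_pos: [0.5951, -0.195, 0.3108]
tcp_rot: [0.002, 1.0, 0.0, 0.005]
ft_force: [0.7, 0.0, -0.1]
grip_width: 1.005
gripper_force: 0.0
```

Run:
```python
from look import *
p=ctrl.read_camera("wrist"); cv2.imwrite("pics/w11.png",p["image"]); print(ctrl.get_obs()["tcp_pos"])
rect(p,.134,.157,(.663,-.215),(.062,.045),"soap")
rect(p,.119,.128,(.663,-.215),(.062,.045),"grid")
rect(p,.157,.168,(.662,-.063),(.045,.045),"cup")
for t in ("comb","aid_box","nail_brush","dispenser"):
    for r in ctrl.cut_out(p,t)[:1]:
        P,_=pts(p,r["pixels"]); print(t,round(r["p"],2),np.median(P,0).round(3))
```

```text
[ 0.59553189 -0.19532927  0.30823582]
soap 3285 z [0.144  0.1507 0.1524] ctr [ 663.8 -215.4] size [55.9 89. ] ang 89.88
grid 1021 z [0.122  0.1233 0.1245] ctr [ 663.9 -214.9] size [ 66.  106.9] ang 89.49
cup 617 z [0.158  0.1627 0.1641] ctr [661.8 -64. ] size [63.8 63.9] ang 76.48
comb 0.72 [ 0.474 -0.113  0.004]
aid_box 0.93 [ 0.507 -0.028  0.037]
nail_brush 0.89 [ 0.66  -0.428  0.034]
dispenser 0.86 [ 0.554 -0.475  0.108]
```

View pics/w11.png

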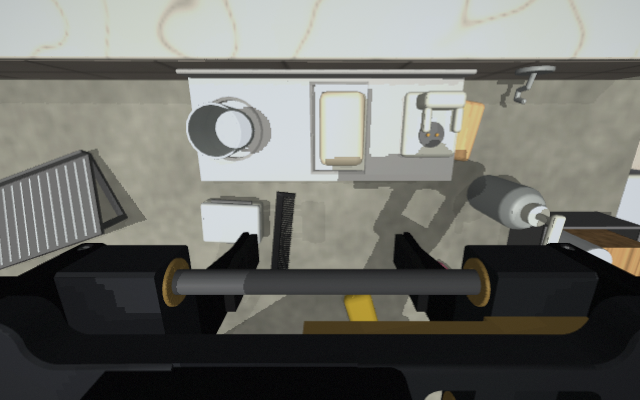

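The picture shows the cup in the round recess (230,128) and the soap centred on the grid and tray in the oblong recess (341,128). Everything measures within tolerance, so I'm handing in.

```bash
python3 -c "
from workcell import ctrl
print(ctrl.close_job())"
```

```text
the job is handed in; nothing more can be done
None
```

The job is handed in after 29 s of robot time: the cup stands in the round recess, with the tray, grid and soap stacked in the oblong recess. My last measurements put everything within tolerance, but the hand-in returned no verdict.

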